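Set a bone in the measuring board

ROBOT

A 6-joint arm with a two-finger parallel gripper is mounted at the origin on the work surface. World frame = base frame: x ahead of the robot, y to its left, z up, the work surface at z = 0. Lengths are in m, angles in rad, forces in N, time in s.
With the tool pointing down it reaches from about 0.35 to 0.85 m from the base axis. Payload 8.1 kg.
Tool frame: the origin (TCP) lies at the centre of the arm's flange, where the gripper is bolted on; the fingertips stand 186 mm ahead of it and the grasp point (between the pads) lies 167 mm ahead of it; z points along the fingers, y is the direction in which the jaws open and shut (so a half turn about z gives the same grasp; the last joint's range is limited). The gripper opens to 93 mm and grips with 3 to 60 N. Pads are 15 mm wide; open, the fingers measure 128 mm over their backs; the gripper's body (75 mm by 188 mm) begins 65 mm behind the grasp point.
Start: joints at [1.047, 0.13, 1.488, -0, 1.523, -0.085], TCP at [0.255, 0.543, 0.405] pointing down, gripper open.
Joint ranges: [-2.96, 2.96], [-0.89, 2.26], [0.02, 2.5], [-1.34, 4.48], [0, 2.73], [-2.66, 2.66]. Speed limits (rad/s): [2.39, 2.39, 2.79, 3.14, 3.14, 3.14].

INTERFACE

Orientations are given as a rotation vector (axis times angle).
In Python, from plant import robot, viewer, order gives the robot as it stands.
- The arm moves only by the tool apply_moves, never from a script. Its argument "deltas" is a list of rows, each a list of 3 entries, a list of its own where there are three numbers: the finger opening in mm, from 0 to 93, then the shift along the tool's x, y, z in mm, then the turn about the tool's z in rad. In form: [[grip, [dx, dy, dz], yaw], ...]. A call has 1 to 5 rows; each row shifts and turns the commanded pose from where the row before left it, along the tool's axes as they then stand; what a row does not reach is not made up. A row lasts 1/8 s, in which the tool goes at most 62.5 mm and 10.7 degrees, less where a joint would pass 70% of its speed; a pose out of reach is approached as far as the arm can. A call is refused whole if a number of a shift passes 62.5 or a number of a turn 0.188, either way. A call with a gripper value outside its range is refused whole. The fingers move at their own pace and stop on an object; "grip_force" is the grip in N (left out, the last holds). Time passes only in rows, so rows that do not move let the fingers close. It gives the time, the measured TCP pose, the force and the opening at its end, in the units of the state.
- robot.read_state(): the state, without advancing time (a new reading comes with each control period).
- viewer.read_camera(name): name is "scene" or "top"; returns the picture (480x640x3 uint8, blue, green, red); there is no depth.
- viewer.get_calibration(name): a dict with "fx", "fy", "cx", "cy" (pixels), "distortion" ([k1, k2, p1, p2, k3] as OpenCV has them; the pictures are not rectified), "R" (3x3) and "t" (3): a world point X has camera coordinates R X + t. Camera axes: x right, y down, z forward; pixel columns grow to the right and rows downward; lengths in m; the calibration is good to about 2 mm. A picture is of the moment at which its call begins. get_calibration takes no time and is no camera call.
- order.close_job(): hands the job in, once; it reports no verdict.
The state is a dict: "t": time; "q": joint angles; "dq": joint speeds; "joint_torque": joint torques, N m; "tool_pos": TCP position; "orientation": TCP orientation; "force": force on the tool from outside, world axes, zero at the start; "wrist_torque": the same for the moment, N m; "opening": finger opening in m.
Only numpy, scipy, OpenCV 4.12 (cv2) and the standard library are available. Lean on these libraries where they do the work, as an engineer would, in place of code of your own. Each camera call takes 0.05 s, during which the arm holds its last target. There are 200 camera calls.

TASK

Set the bone in the measuring board ready for its length to be read, by pushing only: never pinch or lift it. First push the bone gently along the board until it lies straight along the long wall with its flat end touching the fixed end plate; then gently push the sliding head up to the bone until it just touches the knuckle end, leaving the bone in place. Leave the jar and the tray with the heel bone where they are, and finish with the robot clear of everything.

Things in the scene. Friction and masses are not known exactly. Their poses are not given: they have to be found in the camera images.
- board: bone measuring board (osteometric board), fixed: black base 180 x 440 x 12 mm with an aluminium wall along its far long side and a plate across its left end. Origin: centre of the underside. y axis along the board towards the end plate, x axis across it towards the long wall (away from the robot), z up; base top at z = 12 mm. A flat white scale lies along the near edge
- wall_face (a point): mid-length point of the long wall's inner face: board x = +75, y = 0, z = 22 mm; axes as the board's. The wall is 10 mm thick, its top 30 mm above the base, and runs from board y = -220 to +210 mm
- end_face (a point): point on the inner face of the fixed end plate: board x = 0, y = +185, z = 22 mm; axes as the board's. The plate is 12 mm thick, spans board x = -80 to +85 mm, its top 50 mm above the base
- slider (a joint): travel (m) of the sliding head along the board towards the end plate: 0 at the end away from it, at most 0.30. It slides against about 1.5 N of dry friction plus 4 N per m/s, stays where it is left, cannot lift or turn. Its measuring face is at board y = -165 mm + travel
- slider_face (a point): point on the measuring face of the sliding head, the face towards the end plate: board x = 0, 10 mm above the base; axes as the board's. The head is an upright aluminium plate 10 mm thick, from board x = -56 to +72 mm, its top 46 mm above the base
- slider_back (a point): middle of the bare back face of the sliding head's plate, 10 mm behind its measuring face, board x = +8 mm, 25 mm above the base: where it can be pushed. Below, a foot 8 mm high (its top 8 mm above the base) trails 40 mm back from this face; a 6 mm gusset stands at either end of it, 53 mm to each side
- bone: dry sheep cannon bone, ivory, loose, 60 to 130 g, lying on the board: 140 mm long, 26 mm wide and 20 mm high at both ends, a round shaft between (13 mm at the waist, centre line 10 mm above the underside). Origin: underside, mid-length. x axis along the bone from knuckle end to flat end, at the start within 20 degrees of the board's +y; z up
- bone_flat_end (a point): centre of the flat end face of the bone (70 mm from the origin along bone x), 10 mm above its underside
- bone_knuckle_end (a point): tip of the other end, with two round condyles side by side (70 mm from the origin against bone x), 10 mm above its underside
- jar: bystander: closed plastic specimen jar, 64 mm across, 85 mm high, standing on the bench to the left of the board; origin at the centre of its underside
- tray: bystander: open white tray 160 x 120 x 35 mm to the right of the board; origin at the centre of its underside
- heelbone: bystander: small bone, 50 x 26 x 22 mm, lying in the tray; origin at the centre of its underside
Not all that is in view belongs to the job. Of the things like the bone, leave any that is orange or pink; of the rest the smaller one is meant.

How it is judged:
By the outcome, as a careful person would: the job done as asked, in the order asked, and still so for the second after the job is handed in, with the robot touching nothing.
It also fails if it takes over 67 s, if anything falls off the work surface, if the arm or the gripper's body presses on something with over 40 N, if the wrist force passes 120 N, or if a joint passes its speed limit or range.

## Working session

There is one attempt and no reset: what is moved stays moved. The work goes in short steps, Python scripts to look and compute and a tool call to move; the robot and the scene stay as the last step left them, time stands still between calls to the robot, and variables do not carry over. Pictures are saved under pics/ and viewed, about 8 in all and at most 12, crops included, and the job is handed in when it is done.

Besides the shell and the picture viewer there is one more tool, called after ">>>" by a JSON object that holds its "op" and its "data", one argument or row to a line. apply_moves: Moves the arm, as the interface text tells. Its arguments: {"type":"object","properties":{"deltas":{"type":"array"},"grip_force":{"type":"number"}},"required":["deltas"]}

```bash
mkdir -p pics; ls; python3 - <<'E'
from plant import robot, viewer
import cv2
for n in("scene","top"):
    cv2.imwrite(f"pics/{n}0.png",viewer.read_camera(n)); c=viewer.get_calibration(n); print(n,c)
s=robot.read_state(); print(s)
E
```

```text
pics
scene {'fx': 512.8766294927469, 'fy': 512.8766294927469, 'cx': 321.49622407592045, 'cy': 241.65818795563092, 'distortion': array([-0.10798465,  0.        ,  0.        ,  0.        ,  0.        ]), 'R': array([[ 0.43619802,  0.89958976,  0.021669  ],
       [ 0.53905894, -0.24194868, -0.80676904],
       [-0.72051839,  0.36359193, -0.59046944]]), 't': array([-0.17181964, -0.21422779,  1.51292596])}
top {'fx': 436.6623350924119, 'fy': 436.6623350924119, 'cx': 311.1694435082066, 'cy': 239.35070104973082, 'distortion': array([-0.05380732,  0.        ,  0.        ,  0.        ,  0.        ]), 'R': array([[-0.01096877, -0.99984323,  0.01389961],
       [-0.99114137,  0.00903127, -0.13250366],
       [ 0.13235736, -0.01522988, -0.99108505]]), 't': array([-0.04165262,  0.46189466,  0.94127751])}
{'t': 0.1, 'q': array([ 1.04658996e+00,  1.31079427e-01,  1.48912611e+00, -7.78382716e-06,
        1.52299911e+00, -8.54324412e-02]), 'dq': array([ 0.00049618, -0.00218438, -0.00291932, -0.00191228,  0.00206231,
        0.00019096]), 'joint_torque': array([ 1.53116438e-03, -5.61336422e+01, -4.93098092e+01,  7.69691099e-02,
        2.90594070e-02, -2.42563038e-05]), 'tool_pos': array([0.25479915, 0.54299586, 0.40382013]), 'orientation': array([-6.83604509e-01, -3.06582623e+00,  2.41868671e-03]), 'force': array([-0.93988744, -0.57317008, -0.49828949]), 'wrist_torque': array([0.01776937, 0.00808072, 0.01089631]), 'opening': 0.09276207254309041}
```

View pics/top0.png

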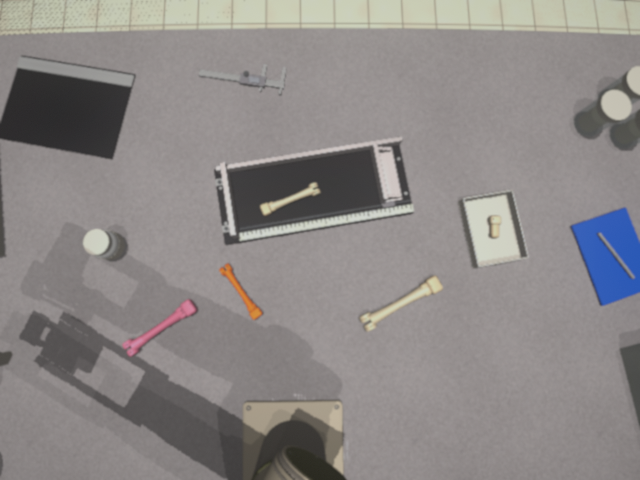

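View pics/scene0.png

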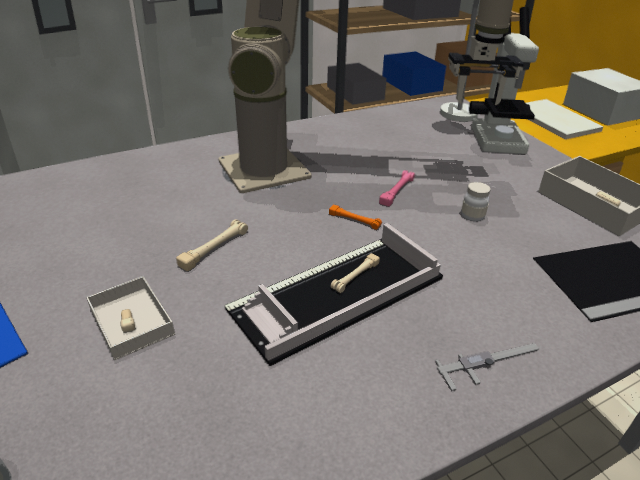

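Candidates (top view): ivory bone on the board (290,198), larger ivory bone on the bench (400,303), orange (240,290), pink (160,328). The smaller ivory one, on the board, is the one meant. I'll check that in a close crop and measure it.

```bash
cat > h.py <<'E'
import numpy as np, cv2
from plant import robot, viewer
def ray(n,px,z):
    c=viewer.get_calibration(n);K=np.array([[c['fx'],0,c['cx']],[0,c['fy'],c['cy']],[0,0,1]])
    u=cv2.undistortPoints(np.float64(px).reshape(-1,1,2),K,c['distortion'])[:,0]
    d=np.c_[u,np.ones(len(u))]@c['R'];o=-c['R'].T@c['t']
    return (o+d*((z-o[2])/d[:,2])[:,None])[:,:2]
def proj(n,P):
    c=viewer.get_calibration(n);K=np.array([[c['fx'],0,c['cx']],[0,c['fy'],c['cy']],[0,0,1]])
    return cv2.projectPoints(np.float64(P).reshape(-1,1,3),cv2.Rodrigues(c['R'])[0],c['t'],K,c['distortion'])[0][:,0]
E
python3 - <<'E'
from h import *
im=cv2.imread('pics/top0.png')
cv2.imwrite('pics/c1.png',cv2.resize(im[130:255,205:425],None,fx=3.6,fy=3.6,interpolation=cv2.INTER_CUBIC))
hsv=cv2.cvtColor(im,cv2.COLOR_BGR2HSV)
roi=np.zeros(im.shape[:2],np.uint8);roi[150:235,232:378]=1
m=((hsv[...,1]>50)&(hsv[...,2]>110)&(roi>0)).astype(np.uint8)
cs,_=cv2.findContours(m,0,2)
for c in cs:
    if cv2.contourArea(c)>60:
        w=ray('top',c[:,0],.027); print(cv2.boundingRect(c),cv2.minAreaRect((w*1000).astype(np.float32)))
        r=w-w.mean(0);u,s,v=np.linalg.svd(r);print(v[0],w.mean(0),'ext',(r@v[0]).min(),(r@v[0]).max())
E
```

```text
(260, 191, 55, 25) ((553.2410888671875, 7.294380187988281), (27.323257446289062, 128.22303771972656), 22.17154884338379)
[-0.31522628  0.94901654] [0.54700699 0.01219262] ext -0.07092141522250298 0.05724581597045861
```

View pics/c1.png

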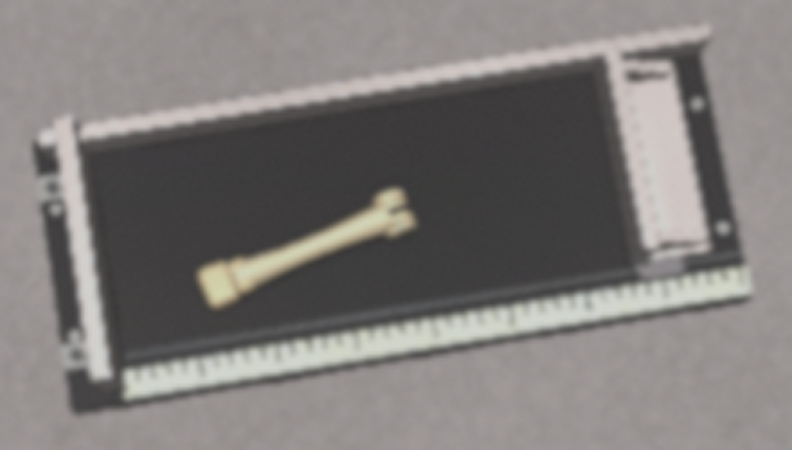

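The crop shows the ivory bone on the board. Flat end is at crop (215,285), knuckles at (400,210), end plate on the left, sliding head on the right at (620,150). Next I'll measure the board frame.

```bash
cat >> h.py <<'E'
def crop2px(p,o=(205,130),f=3.6): return (np.float64(p)+.5)/f-.5+np.array(o)
E
python3 - <<'E'
from h import *
from scipy.optimize import least_squares
# (crop px, board pt)
pts=[((73,411),(-90,220,12)),((751,298),(-90,-220,12)),((710,28),(85,-220,42)),((712,42),(75,-220,42)),((112,376),(-80,185,62)),((91,379),(-80,197,62)),((56,117),(85,197,62)),((72,116),(85,185,62))]
px=np.array([crop2px(p) for p,_ in pts]);B=np.array([b for _,b in pts])/1000.
W=np.array([ray('top',[p],b[2])[0] for p,b in zip(px,B)])
def T(a): c,s=np.cos(a[2]),np.sin(a[2]);return B[:,:2]@np.array([[c,s],[-s,c]])+a[:2]
r=least_squares(lambda a:(T(a)-W).ravel(),[.55,0,0],loss='soft_l1',f_scale=.002)
print(r.x);print((T(r.x)-W)*1000)
a=r.x;R=np.array([[np.cos(a[2]),-np.sin(a[2])],[np.sin(a[2]),np.cos(a[2])]])
def tob(p,z): return (ray('top',[crop2px(p)],z)[0]-a[:2])@R*1000
print('bone flat end corners',tob((197,270),.027),tob((217,308),.022))
print('knuckles',tob((396,189),.027),tob((415,225),.027), 'tips',tob((405,195),.024),tob((415,215),.024))
print('slider face top',tob((607,55),.058),tob((645,255),.058),'back',tob((622,55),.058),tob((655,250),.058))
E
```

```text
[ 0.57751445 -0.05287725  0.1549769 ]
[[-0.95663173  1.59873478]
 [-1.9169864  -1.6048307 ]
 [ 1.69444053 -0.5638634 ]
 [ 1.13640471 -1.2337338 ]
 [-0.34340772  0.81862471]
 [-0.49499757  0.1049624 ]
 [-0.19588493  1.5321567 ]
 [ 1.12413695 -0.49781951]]
bone flat end corners [-15.99888087 126.67231443] [-41.00039648 118.24945894]
knuckles [15.27400037 -5.24265199] [ -9.69405503 -13.18861775] tips [ 11.27723142 -10.4271288 ] [ -2.58464303 -14.50312405]
slider face top [  70.76534867 -147.2079159 ] [ -58.1491163  -146.52712421] back [  69.29477356 -156.47817632] [ -56.06603301 -153.18597776]
```

```bash
cat >> h.py <<'E'
from scipy.spatial.transform import Rotation as Ro
A=np.array([.57751,-.05288,.15498])
RB=np.array([[np.cos(A[2]),-np.sin(A[2])],[np.sin(A[2]),np.cos(A[2])]])
def st():
    s=robot.read_state();M=Ro.from_rotvec(s['orientation']).as_matrix()
    tip=s['tool_pos']+.186*M[:,2];b=(tip[:2]-A[:2])@RB
    yaw=np.arctan2(M[1,1],M[0,1])-A[2]-np.pi/2
    print('t',round(s['t'],2),'tip board mm',(b*1000).round(1),'z',round(tip[2]*1000,1),'yawerr',yaw.round(4),'F board',(s['force'][:2]@RB).round(2),s['force'][2].round(2),'open',round(s['opening']*1000,1))
E
python3 -c "from h import *;st()"
```

```text
t 0.1 tip board mm [-227.1  638.3] z 217.8 yawerr -0.5938 F board [-1.02 -0.42] -0.5 open 92.8
```

>>> {"op": "apply_moves", "data": {
  "deltas": [
    [93,[0,0,0],-0.15],
    [93,[0,0,0],-0.15],
    [93,[0,0,0],-0.15],
    [93,[0,0,0],-0.145],
    [93,[0,0,0],0]
  ]
}}

```text
t: 0.72
tool_pos: [0.2548, 0.5431, 0.4042]
orientation: [0.244, -3.132, 0.001]
force: [-0.6, 0.4, -0.3]
opening: 0.0931
```

```bash
python3 -c "from h import *;st()"
```

```text
t 0.72 tip board mm [-226.9  638.5] z 218.2 yawerr 0.0003 F board [-0.51  0.46] -0.32 open 93.1
```

>>> {"op": "apply_moves", "data": {
  "deltas": [
    [93,[-15,-50,0],0],
    [93,[-15,-50,0],0],
    [93,[-15,-50,0],0],
    [93,[-15,-50,0],0],
    [93,[-15,-50,0],0]
  ]
}}

```text
t: 1.35
tool_pos: [0.3682, 0.3063, 0.4046]
orientation: [-0.239, 3.132, -0.0]
force: [0.8, -0.4, 0.0]
opening: 0.0929
```

>>> {"op": "apply_moves", "data": {
  "deltas": [
    [93,[-15,-50,0],0],
    [93,[-15,-50,0],0],
    [93,[-15,-50,0],0],
    [93,[-15,-50,0],0],
    [93,[-15,-50,0],0]
  ]
}}

```text
t: 1.98
tool_pos: [0.4812, 0.0709, 0.4048]
orientation: [-0.239, 3.132, 0.0]
force: [0.6, 0.0, -0.1]
opening: 0.0927
```

>>> {"op": "apply_moves", "data": {
  "deltas": [
    [93,[-6,-50,0],0],
    [93,[0,-34,30],0],
    [93,[0,0,40],0],
    [93,[0,0,40],0],
    [93,[0,0,0],0]
  ]
}}

```text
t: 2.6
tool_pos: [0.4981, -0.0094, 0.2912]
orientation: [0.239, -3.125, -0.002]
force: [-0.3, -0.2, -0.3]
opening: 0.0928
```

```bash
python3 - <<'E'
from h import *
st();im=viewer.read_camera('scene');cv2.imwrite('pics/s1.png',cv2.resize(im[180:380,210:460],None,fx=3,fy=3))
E
```

```text
t 2.6 tip board mm [-73.1  55.6] z 105.2 yawerr -0.0021 F board [-0.29 -0.12] -0.29 open 92.8
```

View pics/s1.png

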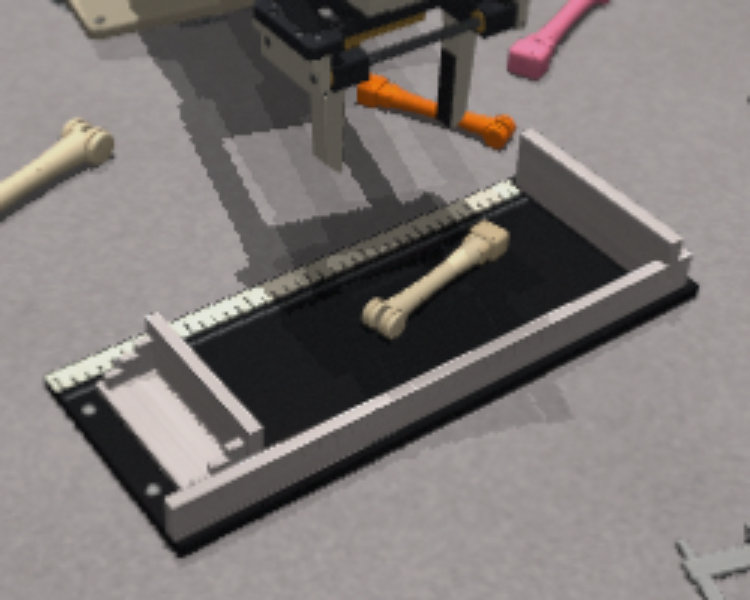

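>>> {"op": "apply_moves", "data": {
  "deltas": [
    [93,[0,0,30],0],
    [93,[0,0,30],0],
    [93,[0,0,20],0],
    [93,[0,0,5],0],
    [93,[-8,0,0],0]
  ]
}}

```text
t: 3.28
tool_pos: [0.5086, -0.0082, 0.2113]
orientation: [-0.244, 3.13, -0.001]
force: [-0.5, 0.7, 0.0]
opening: 0.0928
```

>>> {"op": "apply_moves", "data": {
  "deltas": [
    [93,[-5,0,0],0],
    [93,[-5,0,0],0],
    [93,[-5,0,0],0],
    [93,[-5,0,0],0],
    [93,[-5,0,0],0]
  ]
}}

```text
t: 3.9
tool_pos: [0.5327, -0.0043, 0.2097]
orientation: [0.245, -3.132, -0.0]
force: [-0.4, -0.5, 0.5]
opening: 0.0929
```

>>> {"op": "apply_moves", "data": {
  "deltas": [
    [93,[-5,0,0],0],
    [93,[-5,0,0],0],
    [93,[-5,0,0],0],
    [93,[-5,0,0],0],
    [93,[-5,0,0],0]
  ]
}}

```text
t: 4.53
tool_pos: [0.5575, -0.0004, 0.2097]
orientation: [0.245, -3.132, 0.0]
force: [0.0, 0.3, -0.2]
opening: 0.0927
```

>>> {"op": "apply_moves", "data": {
  "deltas": [
    [93,[-5,0,0],0],
    [93,[-5,0,0],0],
    [93,[-5,0,0],0],
    [93,[-3,0,0],0],
    [93,[0,0,0],0]
  ]
}}

```text
t: 5.15
tool_pos: [0.5751, 0.0024, 0.2098]
orientation: [-0.245, 3.132, -0.0]
force: [-0.6, -0.2, 0.3]
opening: 0.0929
```

```bash
python3 - <<'E'
from h import *
st()
for n,o in(('scene',(180,380,210,460)),('top',(130,255,205,425))):
    im=viewer.read_camera(n);cv2.imwrite(f'pics/{n}2.png',cv2.resize(im[o[0]:o[1],o[2]:o[3]],None,fx=3,fy=3))
E
```

```text
t 5.15 tip board mm [ 6.2 55. ] z 23.8 yawerr 0.0012 F board [-0.67 -0.08] 0.32 open 92.9
```

View pics/scene2.png

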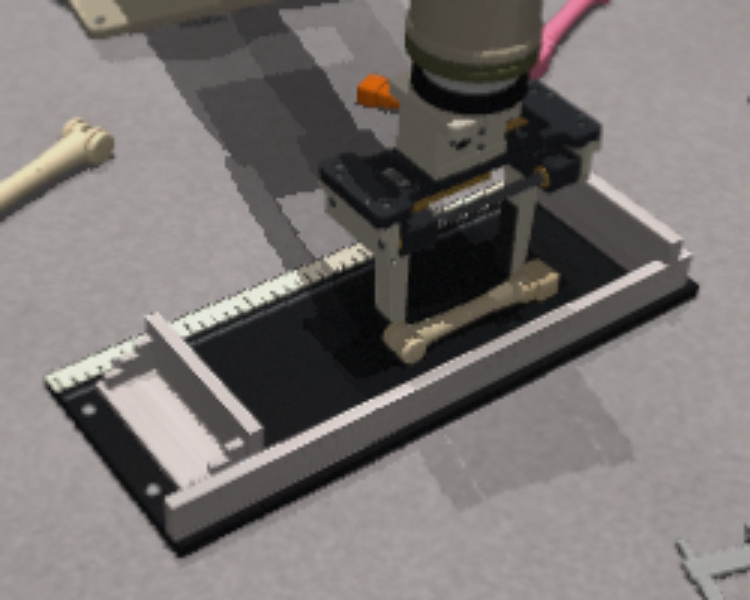

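The bone is being pushed squarely by both fingers and is nearly parallel to the wall (knuckle at (405,345), flat end at (540,285)). I'll carry on to the wall.

>>> {"op": "apply_moves", "data": {
  "deltas": [
    [93,[-5,0,1],0],
    [93,[-5,0,1],0],
    [93,[-5,0,0],0],
    [93,[-5,0,0],0],
    [93,[-4,0,0],0]
  ]
}}

```text
t: 5.88
tool_pos: [0.599, 0.0062, 0.2077]
orientation: [-0.245, 3.132, -0.0]
force: [0.1, -0.2, -0.2]
opening: 0.0927
```

>>> {"op": "apply_moves", "data": {
  "deltas": [
    [93,[-2,0,0],0],
    [93,[-1,0,0],0],
    [93,[-1,0,0],0],
    [93,[-1,0,0],0],
    [93,[0,0,0],0]
  ]
}}

```text
t: 6.5
tool_pos: [0.6036, 0.0069, 0.2077]
orientation: [-0.245, 3.132, 0.0]
force: [-0.6, -0.1, -0.4]
opening: 0.0926
```

>>> {"op": "apply_moves", "data": {
  "deltas": [
    [93,[-1,0,0],0],
    [93,[-1,0,0],0],
    [93,[0,0,0],0]
  ]
}}

```text
t: 6.88
tool_pos: [0.6057, 0.0072, 0.2078]
orientation: [-0.245, 3.132, -0.0]
force: [-0.2, -0.6, -0.2]
opening: 0.0931
```

```bash
python3 - <<'E'
from h import *
st()
E
```

```text
t 6.88 tip board mm [37.1 55. ] z 21.8 yawerr 0.0013 F board [-0.32 -0.58] -0.18 open 93.1
```

>>> {"op": "apply_moves", "data": {
  "deltas": [
    [93,[-1,0,0],0],
    [93,[-1,0,0],0],
    [93,[0,0,0],0]
  ]
}}

```text
t: 7.25
tool_pos: [0.6076, 0.0075, 0.2078]
orientation: [-0.245, 3.132, -0.0]
force: [0.4, -0.0, -0.2]
opening: 0.0929
```

>>> {"op": "apply_moves", "data": {
  "deltas": [
    [93,[-1,0,0],0],
    [93,[-1,0,0],0],
    [93,[0,0,0],0]
  ]
}}

```text
t: 7.62
tool_pos: [0.6094, 0.0078, 0.2077]
orientation: [0.245, -3.131, 0.0]
force: [-2.5, -0.8, 2.1]
opening: 0.0928
```

Contact with the wall shows as −2.5 N. I'll back off, rise, and look.

>>> {"op": "apply_moves", "data": {
  "deltas": [
    [93,[4,0,0],0],
    [93,[20,0,0],0],
    [93,[20,0,-20],0],
    [93,[30,0,-50],0],
    [93,[60,0,-20],0]
  ]
}}

```text
t: 8.25
tool_pos: [0.4787, -0.0132, 0.3012]
orientation: [-0.245, 3.125, -0.002]
force: [0.1, -0.9, 2.0]
opening: 0.0927
```

>>> {"op": "apply_moves", "data": {
  "deltas": [
    [0,[60,-40,0],0],
    [0,[0,-40,0],0],
    [0,[0,0,0],0],
    [0,[0,0,0],0],
    [0,[0,0,0],0]
  ]
}}

```text
t: 8.88
tool_pos: [0.4383, -0.094, 0.2974]
orientation: [0.247, -3.132, -0.001]
force: [-0.5, -0.2, -0.3]
opening: 0.0478
```

```bash
cat >> h.py <<'E'
def look(i):
    st();im=viewer.read_camera('top')
    cv2.imwrite(f'pics/t{i}.png',cv2.resize(im[130:255,205:425],None,fx=3.6,fy=3.6,interpolation=cv2.INTER_CUBIC))
    hsv=cv2.cvtColor(im,cv2.COLOR_BGR2HSV)
    m=((hsv[...,1]>50)&(hsv[...,2]>110)).astype(np.uint8)
    m[:140]=0;m[232:]=0;m[:,:225]=0;m[:,378:]=0
    for c in cv2.findContours(m,0,2)[0]:
        if cv2.contourArea(c)>60:
            w=(ray('top',c[:,0],.027)-A[:2])@RB*1000
            hi=w[w[:,1]>w[:,1].max()-18];lo=w[w[:,1]<w[:,1].min()+18]
            print('y',w[:,1].min().round(1),w[:,1].max().round(1),'flat x',hi[:,0].min().round(1),hi[:,0].max().round(1),'knuckle x',lo[:,0].min().round(1),lo[:,0].max().round(1))
E
python3 -c "from h import *;look(3)"
```

```text
t 8.88 tip board mm [-143.9  -19. ] z 111.4 yawerr 0.0023 F board [-0.51 -0.13] -0.25 open 47.8
y -3.7 126.8 flat x 49.0 75.8 knuckle x 47.9 58.7
```

View pics/t3.png

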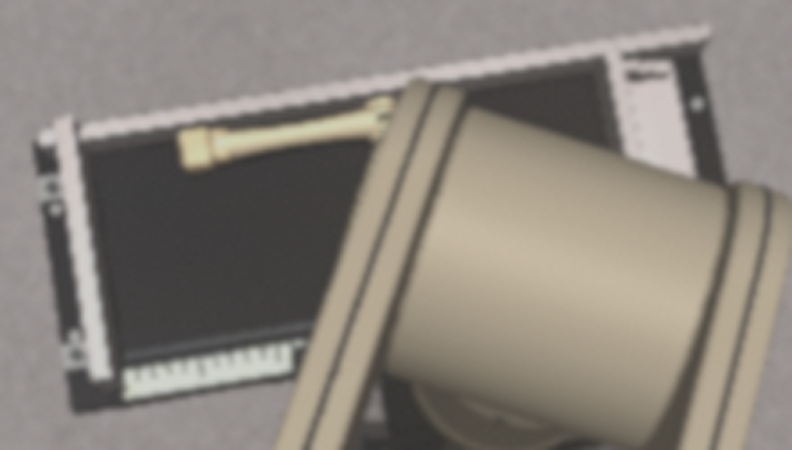

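The bone lies along the wall: flat end at crop (195,150), tip hidden but at about y −13. I'll close the fingers and drop in behind the knuckle end.

>>> {"op": "apply_moves", "data": {
  "deltas": [
    [0,[-50,-8,0],0],
    [0,[-50,-8,0],0],
    [0,[-50,-6,0],0],
    [0,[-50,-6,0],0],
    [0,[0,0,0],0]
  ]
}}

```text
t: 9.55
tool_pos: [0.6422, -0.0899, 0.2947]
orientation: [0.248, -3.129, -0.002]
force: [-0.4, -0.7, 0.2]
opening: 0.0005
```

```bash
python3 - <<'E'
from h import *
st()
E
```

```text
t 9.55 tip board mm [ 57.7 -46.3] z 108.7 yawerr 0.0034 F board [-0.5  -0.61] 0.22 open 0.5
```

>>> {"op": "apply_moves", "data": {
  "deltas": [
    [0,[-3,0,30],0],
    [0,[0,0,30],0],
    [0,[0,0,20],0],
    [0,[0,0,7],0],
    [0,[0,4,0],0]
  ]
}}

```text
t: 10.18
tool_pos: [0.6423, -0.0869, 0.2108]
orientation: [-0.245, 3.132, -0.0]
force: [1.5, -0.1, 0.2]
opening: 0.0002
```

>>> {"op": "apply_moves", "data": {
  "deltas": [
    [0,[0,4,0],0],
    [0,[0,4,0],0],
    [0,[0,4,0],0],
    [0,[0,4,0],0],
    [0,[0,4,0],0]
  ]
}}

```text
t: 10.8
tool_pos: [0.6392, -0.0668, 0.2105]
orientation: [-0.245, 3.132, -0.0]
force: [-0.1, 0.5, 0.2]
opening: 0.0001
```

```bash
python3 - <<'E'
from h import *
st();im=viewer.read_camera('scene');cv2.imwrite('pics/s4.png',cv2.resize(im[180:380,210:460],None,fx=3,fy=3))
E
```

```text
t 10.8 tip board mm [ 58.8 -23.3] z 24.5 yawerr 0.0013 F board [-0.05  0.56] 0.24 open 0.1
```

View pics/s4.png

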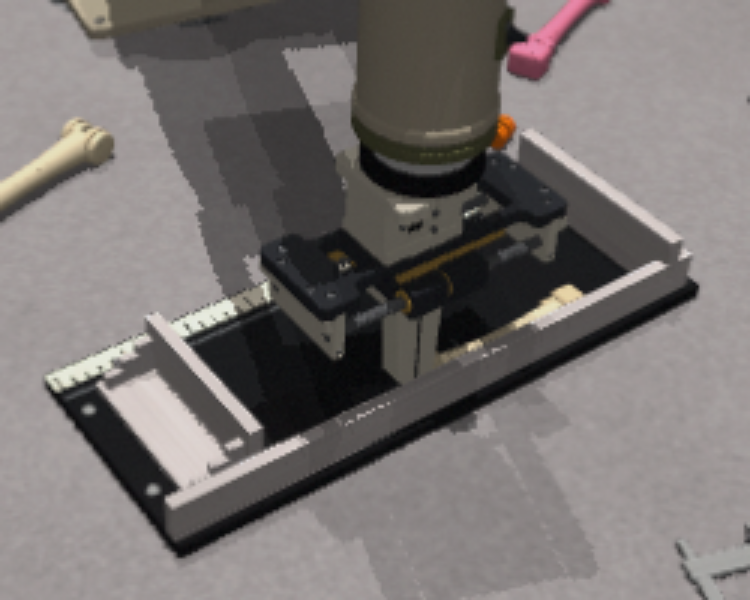

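The fingers are at the knuckle end (crop (410,345)), clear of the wall. Now pushing towards the end plate.

>>> {"op": "apply_moves", "data": {
  "deltas": [
    [0,[0,4,1],0],
    [0,[0,4,1],0],
    [0,[0,4,0],0],
    [0,[0,4,0],0],
    [0,[0,4,0],0]
  ]
}}

```text
t: 11.48
tool_pos: [0.6365, -0.0484, 0.2097]
orientation: [-0.244, 3.131, -0.004]
force: [-2.2, -6.1, 6.9]
opening: 0.0
```

>>> {"op": "apply_moves", "data": {
  "deltas": [
    [0,[0,4,0],0],
    [0,[0,4,0],0],
    [0,[0,4,0],0],
    [0,[0,3,0],0],
    [0,[0,0,0],0]
  ]
}}

```text
t: 12.1
tool_pos: [0.6341, -0.0333, 0.2097]
orientation: [-0.245, 3.131, -0.003]
force: [-2.2, -4.4, 7.1]
opening: 0.0002
```

>>> {"op": "apply_moves", "data": {
  "deltas": [
    [0,[0,2,0],0],
    [0,[0,2,0],0],
    [0,[0,0,0],0]
  ]
}}

```text
t: 12.48
tool_pos: [0.6336, -0.0295, 0.2097]
orientation: [-0.245, 3.131, -0.003]
force: [-3.5, -5.2, 5.9]
opening: 0.0007
```

```bash
python3 -c "from h import *;look(5)"
```

```text
t 12.47 tip board mm [59.2 14. ] z 23.7 yawerr 0.0009 F board [-4.23 -4.61] 5.9 open 0.7
```

View pics/t5.png

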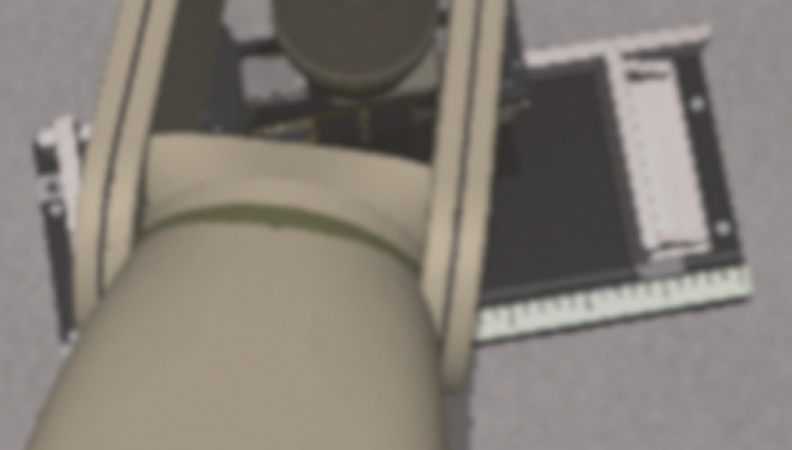

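Pushing also gives an upward and sideways force of about 6 N. Before going on I'll work out where the bone is from the scene camera.

```bash
python3 - <<'E'
from h import *
im0=cv2.imread('pics/s4.png');im0=cv2.resize(im0,(250,200),interpolation=cv2.INTER_NEAREST)
im=viewer.read_camera('scene')[180:380,210:460]
for I in(im0,im):
    hsv=cv2.cvtColor(I,cv2.COLOR_BGR2HSV)
    m=((hsv[...,1]>50)&(hsv[...,2]>100)&(hsv[...,0]>12)&(hsv[...,0]<35)).astype(np.uint8)
    m[:60]=0;m[:,:120]=0
    for c in cv2.findContours(m,0,2)[0]:
        if cv2.contourArea(c)>15:
            p=c[:,0]+np.array([210,180]);w=(ray('scene',p,.030)-A[:2])@RB*1000
            print(cv2.boundingRect(c),'y',w[:,1].min(),w[:,1].max(),'x',w[:,0].min(),w[:,0].max())
cv2.imwrite('pics/s5.png',cv2.resize(im[50:150,90:240],None,fx=5,fy=5,interpolation=cv2.INTER_CUBIC))
E
```

```text
(147, 113, 15, 8) y 2.031725236165917 36.680301759482916 x 59.41602742494715 65.88566137929757
(170, 104, 9, 7) y 59.79871584769786 84.0523470845196 x 57.8155779614536 65.3102307828557
(179, 95, 16, 9) y 89.62211974560351 127.66352233337638 x 49.705758009007376 65.54231211293602
(161, 107, 15, 7) y 38.59397548482423 74.4273311069883 x 58.15616755779023 64.37099970189279
(183, 89, 24, 14) y 98.72802964474477 162.99103160855432 x 48.90910500796889 64.55790550397384
```

View pics/s5.png

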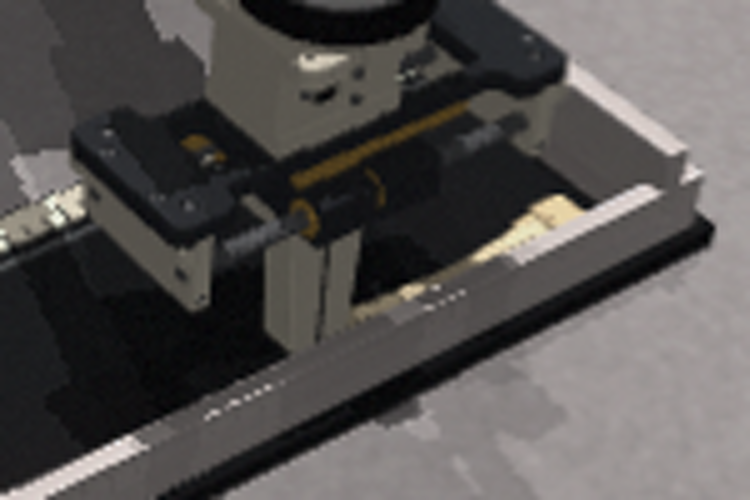

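The bone moved with the finger: its flat end is now at y≈163, about 22 mm short of the plate. The tip edge was bearing on the round condyle from above, so I'll back off, go lower so the flat finger face meets the bulge, and push again.

>>> {"op": "apply_moves", "data": {
  "deltas": [
    [0,[0,-3,-1],0],
    [0,[0,-9,0],0],
    [0,[0,-6,3],0],
    [0,[0,0,3],0],
    [0,[0,0,0],0]
  ]
}}

```text
t: 13.2
tool_pos: [0.6356, -0.0464, 0.2027]
orientation: [0.245, -3.131, -0.001]
force: [-0.1, -0.1, -0.6]
opening: 0.0008
```

```bash
python3 - <<'E'
from h import *
st()
E
```

```text
t 13.2 tip board mm [58.2 -2.4] z 16.7 yawerr 0.001 F board [-0.15 -0.05] -0.55 open 0.8
```

>>> {"op": "apply_moves", "data": {
  "deltas": [
    [0,[-2,3,0],0],
    [0,[0,4,0],0],
    [0,[0,3,0],0],
    [0,[0,3,0],0],
    [0,[0,0,0],0]
  ]
}}

```text
t: 13.82
tool_pos: [0.6359, -0.0329, 0.2035]
orientation: [-0.246, 3.132, 0.0]
force: [0.2, -1.0, 0.1]
opening: 0.0006
```

>>> {"op": "apply_moves", "data": {
  "deltas": [
    [0,[0,3,0],0],
    [0,[0,3,0],0],
    [0,[0,3,0],0],
    [0,[0,3,0],0],
    [0,[0,0,0],0]
  ]
}}

```text
t: 14.45
tool_pos: [0.634, -0.0211, 0.2035]
orientation: [0.246, -3.132, -0.0]
force: [-0.5, -0.6, -1.0]
opening: 0.0007
```

```bash
cat >> h.py <<'E'
def flat():
    st();im=viewer.read_camera('scene')[180:380,210:460]
    hsv=cv2.cvtColor(im,cv2.COLOR_BGR2HSV)
    m=((hsv[...,1]>50)&(hsv[...,2]>100)&(hsv[...,0]>12)&(hsv[...,0]<35)).astype(np.uint8)
    m[:60]=0;m[:,:120]=0
    for c in cv2.findContours(m,0,2)[0]:
        if cv2.contourArea(c)>15:
            p=c[:,0]+np.array([210,180]);w=(ray('scene',p,.030)-A[:2])@RB*1000
            print('y',w[:,1].min().round(1),w[:,1].max().round(1),'x',w[:,0].min().round(1),w[:,0].max().round(1))
E
python3 -c "from h import *;flat()"
```

```text
t 14.45 tip board mm [60.7 22.7] z 17.5 yawerr 0.0015 F board [-0.63 -0.47] -0.98 open 0.7
y 137.1 178.1 x 48.5 63.7
```

>>> {"op": "apply_moves", "data": {
  "deltas": [
    [0,[0,2,0],0],
    [0,[0,2,0],0],
    [0,[0,0,0],0]
  ]
}}

```text
t: 14.88
tool_pos: [0.6334, -0.0173, 0.2035]
orientation: [0.245, -3.132, -0.0]
force: [0.3, 0.1, -0.1]
opening: 0.0005
```

>>> {"op": "apply_moves", "data": {
  "deltas": [
    [0,[0,1,0],0],
    [0,[0,0,0],0]
  ]
}}

```text
t: 15.12
tool_pos: [0.6332, -0.0164, 0.2035]
orientation: [0.245, -3.132, -0.0]
force: [-0.4, -0.4, -0.4]
opening: 0.0007
```

>>> {"op": "apply_moves", "data": {
  "deltas": [
    [0,[0,1,0],0],
    [0,[0,0,0],0]
  ]
}}

```text
t: 15.38
tool_pos: [0.6331, -0.0154, 0.2035]
orientation: [0.245, -3.132, -0.0]
force: [-0.5, 0.0, -0.4]
opening: 0.0005
```

>>> {"op": "apply_moves", "data": {
  "deltas": [
    [0,[0,1,0],0],
    [0,[0,0,0],0]
  ]
}}

```text
t: 15.62
tool_pos: [0.6329, -0.0144, 0.2035]
orientation: [0.245, -3.132, -0.0]
force: [0.1, 0.0, -0.4]
opening: -0.0
```

>>> {"op": "apply_moves", "data": {
  "deltas": [
    [0,[0,1,0],0],
    [0,[0,0,0],0]
  ]
}}

```text
t: 15.88
tool_pos: [0.6328, -0.0134, 0.2035]
orientation: [0.245, -3.132, -0.0]
force: [-0.4, -0.8, -0.3]
opening: 0.0005
```

```bash
python3 -c "from h import *;flat()"
```

```text
t 15.88 tip board mm [60.7 30.5] z 17.5 yawerr 0.0012 F board [-0.54 -0.68] -0.33 open 0.5
y 115.7 185.4 x 48.4 64.3
```

>>> {"op": "apply_moves", "data": {
  "deltas": [
    [0,[0,1,0],0],
    [0,[0,0,0],0]
  ]
}}

```text
t: 16.18
tool_pos: [0.6326, -0.0124, 0.2035]
orientation: [0.245, -3.132, -0.0]
force: [-0.3, -1.0, 0.0]
opening: 0.0002
```

>>> {"op": "apply_moves", "data": {
  "deltas": [
    [0,[0,0.5,0],0],
    [0,[0,0,0],0]
  ]
}}

```text
t: 16.42
tool_pos: [0.6325, -0.012, 0.2035]
orientation: [0.245, -3.132, -0.0]
force: [0.7, -0.2, 0.2]
opening: 0.0007
```

>>> {"op": "apply_moves", "data": {
  "deltas": [
    [0,[0,1,0],0],
    [0,[0,0,0],0]
  ]
}}

```text
t: 16.68
tool_pos: [0.6324, -0.0109, 0.2035]
orientation: [0.245, -3.132, -0.0]
force: [-0.2, -1.3, 0.3]
opening: 0.0005
```

```bash
python3 -c "from h import *;flat()"
```

```text
t 16.68 tip board mm [60.7 33. ] z 17.5 yawerr 0.0013 F board [-0.41 -1.23] 0.26 open 0.5
y 148.8 187.8 x 48.4 63.6
```

>>> {"op": "apply_moves", "data": {
  "deltas": [
    [0,[0,1,0],0],
    [0,[0,0,0],0]
  ]
}}

```text
t: 16.98
tool_pos: [0.6323, -0.0101, 0.2035]
orientation: [-0.245, 3.132, -0.0]
force: [-0.0, -2.7, -0.5]
opening: 0.0003
```

>>> {"op": "apply_moves", "data": {
  "deltas": [
    [0,[0,0.5,0],0],
    [0,[0,0,0],0]
  ]
}}

```text
t: 17.23
tool_pos: [0.6322, -0.0099, 0.2035]
orientation: [-0.245, 3.132, -0.001]
force: [-0.8, -4.8, 0.1]
opening: 0.0005
```

```bash
python3 -c "from h import *;flat()"
```

```text
t 17.23 tip board mm [60.7 33.9] z 17.5 yawerr 0.0011 F board [-1.55 -4.66] 0.13 open 0.5
y 148.8 188.5 x 48.4 63.6
```

The bone is on the end plate: 4.7 N rise, and it has stopped moving. I'll back off, rise, and go to the slider's back side, looking on the way.

>>> {"op": "apply_moves", "data": {
  "deltas": [
    [0,[0,-2,0],0],
    [0,[0,-10,0],0],
    [0,[0,-15,-20],0],
    [0,[0,-20,-50],0],
    [0,[50,0,-30],0]
  ]
}}

```text
t: 17.9
tool_pos: [0.5923, -0.066, 0.3081]
orientation: [-0.243, 3.126, -0.003]
force: [-0.6, -0.2, 0.1]
opening: 0.0007
```

>>> {"op": "apply_moves", "data": {
  "deltas": [
    [0,[5,-45,0],0],
    [0,[0,-45,0],0],
    [0,[0,-45,0],0],
    [0,[0,-35,0],0],
    [0,[0,0,0],0]
  ]
}}

```text
t: 18.52
tool_pos: [0.6114, -0.236, 0.3053]
orientation: [-0.239, 3.131, -0.002]
force: [0.6, -0.5, 0.1]
opening: 0.0005
```

```bash
python3 -c "from h import *;look(6)"
```

```text
t 18.52 tip board mm [   5.5 -186.5] z 119.3 yawerr -0.0025 F board [ 0.52 -0.6 ] 0.14 open 0.5
y 61.0 186.4 flat x 48.5 75.8 knuckle x 50.5 59.0
```

View pics/t6.png

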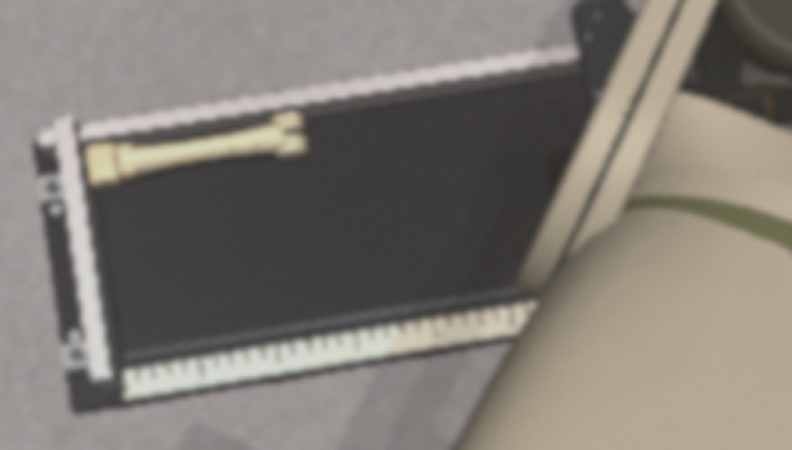

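```bash
python3 - <<'E'
from h import *
im=cv2.imread('pics/t6.png');hsv=cv2.cvtColor(im,cv2.COLOR_BGR2HSV)
m=((hsv[...,1]>50)&(hsv[...,2]>110)&(hsv[...,0]<40)).astype(np.uint8);m[210:]=0;m[:,330:]=0;m[:,:84]=0;
c=max(cv2.findContours(m,0,1)[0],key=cv2.contourArea)[:,0]
w=(ray('top',crop2px(c),.024)-A[:2])@RB*1000
print(w[:,1].min(),w[:,1].max())
for a,b in((48,56),(56,64),(64,70),(160,168),(168,176),(176,182)):
    k=w[(w[:,1]>a)&(w[:,1]<b)];print(a,b,k[:,0].min().round(1),k[:,0].max().round(1))
# wall top inner edge: per column brightness transition
g=cv2.cvtColor(im,cv2.COLOR_BGR2GRAY).astype(int)
for x in(150,200,250,330,400,470,540):
    col=g[40:150,x];d=np.diff(col[::1]);y=40+np.argmin(np.convolve(d,np.ones(8),'same'));print(x,y,((ray('top',[crop2px((x,y))],.042)[0]-A[:2])@RB*1000).round(1))
E
```

```text
59.14159737336175 187.05598563644998Traceback (most recent call last):
  File "<stdin>", line 8, in <module>
    return umr_minimum(a, axis, None, out, keepdims, initial, where)
ValueError: zero-size array to reduction operation minimum which has no identity
```

```bash
python3 - <<'E'
from h import *
im=cv2.imread('pics/t6.png');hsv=cv2.cvtColor(im,cv2.COLOR_BGR2HSV)
m=((hsv[...,1]>28)&(hsv[...,2]>100)&(hsv[...,0]<40)).astype(np.uint8);m[210:]=0;m[:,330:]=0;m[:,:84]=0;
c=max(cv2.findContours(m,0,1)[0],key=cv2.contourArea)[:,0]
w=(ray('top',crop2px(c),.024)-A[:2])@RB*1000
print(w[:,1].min(),w[:,1].max())
for a,b in((46,52),(52,58),(58,64),(64,70),(160,168),(168,176),(176,182)):
    k=w[(w[:,1]>a)&(w[:,1]<b)]
    if len(k):print(a,b,k[:,0].min().round(1),k[:,0].max().round(1))
g=cv2.cvtColor(im,cv2.COLOR_BGR2GRAY).astype(int)
for x in(150,200,250,330,400,470,540):
    col=g[40:150,x];d=np.diff(col);y=40+np.argmin(np.convolve(d,np.ones(8),'same'));print(x,y,((ray('top',[crop2px((x,y))],.042)[0]-A[:2])@RB*1000).round(1))
E
```

```text
45.11812792665434 188.22686313410662
46 52 49.1 78.7
52 58 48.7 79.1
58 64 48.7 78.8
64 70 50.1 78.2
160 168 49.8 77.2
168 176 48.6 78.1
176 182 48.8 78.2
150 130 [ 73.9 141.4]
200 120 [ 75.2 109.6]
250 113 [74.6 78. ]
330 99 [75.4 27. ]
400 88 [ 75.4 -17.6]
470 77 [ 75.5 -62.4]
540 66 [  75.6 -107.4]
```

The bone is parallel to the wall: its near edge is at x = 48.7 at both ends, which puts the far edge at the wall. It spans y = 45 to 187, against the plate. Now down behind the sliding head.

>>> {"op": "apply_moves", "data": {
  "deltas": [
    [0,[-2,0,30],0],
    [0,[0,0,30],0],
    [0,[0,0,20],0],
    [0,[0,0,10],0],
    [0,[0,0,0],0]
  ]
}}

```text
t: 19.2
tool_pos: [0.6135, -0.2318, 0.2133]
orientation: [0.246, -3.131, -0.001]
force: [-0.8, -0.4, 0.6]
opening: 0.0006
```

```bash
python3 - <<'E'
from h import *
st();im=viewer.read_camera('scene');cv2.imwrite('pics/s7.png',cv2.resize(im[200:380,210:410],None,fx=3,fy=3))
E
```

```text
t 19.2 tip board mm [   7.8 -182.3] z 27.3 yawerr 0.0015 F board [-0.83 -0.3 ] 0.61 open 0.6
```

View pics/s7.png

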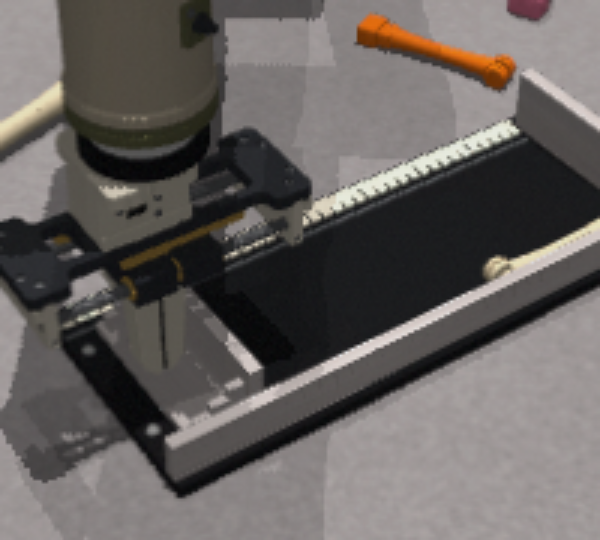

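Fingers are behind the plate, over the foot (crop (160,345)), and the bone knuckle is at (497,268). Pushing the head; contact is expected at tip y ≈ 24 from the earlier finger contact (33.9 − 10).

>>> {"op": "apply_moves", "data": {
  "deltas": [
    [0,[0,3,0],0],
    [0,[0,3,0],0],
    [0,[0,4,0],0],
    [0,[0,5,0],0],
    [0,[0,5,0],0]
  ]
}}

```text
t: 19.88
tool_pos: [0.6105, -0.2123, 0.2139]
orientation: [-0.245, 3.131, -0.001]
force: [0.2, -1.6, 1.2]
opening: 0.0005
```

>>> {"op": "apply_moves", "data": {
  "deltas": [
    [0,[0,5,0],0],
    [0,[0,5,0],0],
    [0,[0,5,0],0],
    [0,[0,5,0],0],
    [0,[0,5,0],0]
  ]
}}

```text
t: 20.5
tool_pos: [0.6066, -0.1873, 0.2135]
orientation: [-0.245, 3.132, -0.0]
force: [-0.0, -1.9, 1.5]
opening: 0.0004
```

>>> {"op": "apply_moves", "data": {
  "deltas": [
    [0,[0,5,0],0],
    [0,[0,5,0],0],
    [0,[0,5,0],0],
    [0,[0,5,0],0],
    [0,[0,5,0],0]
  ]
}}

```text
t: 21.12
tool_pos: [0.6026, -0.1626, 0.2135]
orientation: [0.245, -3.132, -0.0]
force: [-0.3, -1.8, 1.5]
opening: 0.0006
```

```bash
python3 - <<'E'
from h import *
st()
E
```

```text
t 21.12 tip board mm [   7.8 -112.3] z 27.5 yawerr 0.0013 F board [-0.59 -1.72] 1.46 open 0.6
```

>>> {"op": "apply_moves", "data": {
  "deltas": [
    [0,[0,5,0],0],
    [0,[0,5,0],0],
    [0,[0,5,0],0],
    [0,[0,5,0],0],
    [0,[0,5,0],0]
  ]
}}

```text
t: 21.75
tool_pos: [0.5987, -0.138, 0.2134]
orientation: [0.245, -3.132, -0.0]
force: [-0.2, -1.6, 1.2]
opening: 0.0004
```

>>> {"op": "apply_moves", "data": {
  "deltas": [
    [0,[0,5,0],0],
    [0,[0,5,0],0],
    [0,[0,5,0],0],
    [0,[0,5,0],0],
    [0,[0,5,0],0]
  ]
}}

```text
t: 22.38
tool_pos: [0.5948, -0.1132, 0.2134]
orientation: [0.245, -3.132, -0.0]
force: [-0.3, -0.7, 0.3]
opening: 0.0004
```

>>> {"op": "apply_moves", "data": {
  "deltas": [
    [0,[0,5,0],0],
    [0,[0,5,0],0],
    [0,[0,5,0],0],
    [0,[0,5,0],0],
    [0,[0,5,0],0]
  ]
}}

```text
t: 23.0
tool_pos: [0.5909, -0.0885, 0.2134]
orientation: [0.245, -3.132, -0.0]
force: [-1.5, -1.4, 0.2]
opening: 0.0003
```

>>> {"op": "apply_moves", "data": {
  "deltas": [
    [0,[0,5,0],0],
    [0,[0,5,0],0],
    [0,[0,5,0],0],
    [0,[0,5,0],0],
    [0,[0,5,0],0]
  ]
}}

```text
t: 23.62
tool_pos: [0.5871, -0.0639, 0.2135]
orientation: [0.245, -3.132, 0.0]
force: [-0.8, -1.7, 0.5]
opening: 0.0007
```

>>> {"op": "apply_moves", "data": {
  "deltas": [
    [0,[0,5,0],0],
    [0,[0,4,0],0],
    [0,[0,4,0],0],
    [0,[0,3,0],0],
    [0,[0,0,0],0]
  ]
}}

```text
t: 24.25
tool_pos: [0.5847, -0.048, 0.2136]
orientation: [-0.245, 3.132, 0.001]
force: [-0.6, 0.6, -0.4]
opening: 0.0006
```

```bash
python3 - <<'E'
from h import *
st()
E
```

```text
t 24.25 tip board mm [8.  3.7] z 27.6 yawerr 0.0014 F board [-0.47  0.66] -0.37 open 0.6
```

>>> {"op": "apply_moves", "data": {
  "deltas": [
    [0,[0,3,0],0],
    [0,[0,3,0],0],
    [0,[0,3,0],0],
    [0,[0,3,0],0],
    [0,[0,2,0],0]
  ]
}}

```text
t: 24.88
tool_pos: [0.5825, -0.0344, 0.2136]
orientation: [-0.245, 3.132, -0.0]
force: [2.1, -1.1, 0.8]
opening: 0.0003
```

>>> {"op": "apply_moves", "data": {
  "deltas": [
    [0,[0,1,0],0],
    [0,[0,1,0],0],
    [0,[0,1,0],0],
    [0,[0,1,0],0]
  ]
}}

```text
t: 25.38
tool_pos: [0.582, -0.0307, 0.2136]
orientation: [-0.245, 3.132, -0.001]
force: [1.3, -4.8, -0.2]
opening: 0.0012
```

>>> {"op": "apply_moves", "data": {
  "deltas": [
    [0,[0,0.5,0],0],
    [0,[0,0.5,0],0]
  ]
}}

```text
t: 25.62
tool_pos: [0.5819, -0.0304, 0.2137]
orientation: [-0.245, 3.131, -0.003]
force: [2.6, -9.2, -0.4]
opening: 0.0006
```

```bash
python3 - <<'E'
from h import *
st()
E
```

```text
t 25.62 tip board mm [ 7.9 21.2] z 27.7 yawerr 0.001 F board [ 1.1  -9.51] -0.39 open 0.6
```

The head meets resistance at y = 21.2 with the force rising to 9 N, which reads as contact. Backing off straight, rising, and clearing away to check.

>>> {"op": "apply_moves", "data": {
  "deltas": [
    [0,[0,-1,0],0],
    [0,[0,-4,0],0],
    [0,[0,-8,-5],0],
    [0,[0,0,-50],0],
    [0,[0,0,-50],0]
  ]
}}

```text
t: 26.25
tool_pos: [0.5832, -0.0428, 0.3191]
orientation: [0.245, -3.13, -0.001]
force: [1.1, 0.6, 0.2]
opening: 0.0005
```

>>> {"op": "apply_moves", "data": {
  "deltas": [
    [0,[20,-50,0],0],
    [0,[20,-50,0],0],
    [0,[30,-50,0],0],
    [0,[30,-50,0],0],
    [0,[30,-50,0],0]
  ]
}}

```text
t: 26.88
tool_pos: [0.4931, -0.3115, 0.3189]
orientation: [-0.245, 3.132, 0.0]
force: [0.8, -0.1, 0.3]
opening: 0.0002
```

```bash
python3 - <<'E'
from h import *
st()
t=viewer.read_camera('top');s=viewer.read_camera('scene');cv2.imwrite('pics/tf.png',t)
a=cv2.resize(t[135:250,210:420],(800,438),interpolation=cv2.INTER_CUBIC)
b=cv2.resize(s[215:345,280:460],(400,289),interpolation=cv2.INTER_CUBIC)
cv2.imwrite('pics/f.png',np.vstack([cv2.resize(a,(560,307)),cv2.copyMakeBorder(b,0,0,0,160,0)]))
big=cv2.resize(t[130:255,205:425],None,fx=3.6,fy=3.6,interpolation=cv2.INTER_CUBIC);cv2.imwrite('pics/tfc.png',big)
hsv=cv2.cvtColor(big,cv2.COLOR_BGR2HSV)
m=((hsv[...,1]>28)&(hsv[...,2]>100)&(hsv[...,0]<40)).astype(np.uint8);m[210:]=0;m[:,330:]=0;m[:,:84]=0;
c=max(cv2.findContours(m,0,1)[0],key=cv2.contourArea)[:,0]
w=(ray('top',crop2px(c),.024)-A[:2])@RB*1000
print(w[:,1].min(),w[:,1].max())
for p,q in((46,52),(52,58),(58,64),(64,70),(160,168),(168,176),(176,182)):
    k=w[(w[:,1]>p)&(w[:,1]<q)]
    if len(k):print(p,q,k[:,0].min().round(1),k[:,0].max().round(1))
# slider top edges: sample gray along board-y lines at z=.058
g=cv2.cvtColor(t,cv2.COLOR_BGR2GRAY)
for x in(-40,-20,0,20,40,60):
    ys=np.arange(10,80,1.);P=np.array([np.r_[A[:2]+RB@(np.array([x,y])/1000),.058] for y in ys])
    px=proj('top',P).astype(np.float32);v=cv2.remap(g,px[:,:1],px[:,1:],cv2.INTER_LINEAR)[:,0].astype(int)
    d=np.convolve(np.diff(v),np.ones(3),'same');print(x,'back',ys[d.argmax()],'face',ys[d.argmin()])
E
```

```text
t 26.88 tip board mm [-123.3 -242.5] z 132.9 yawerr 0.0013 F board [ 0.75 -0.24] 0.26 open 0.2
45.8356561575374 188.31686075252986
46 52 48.6 78.7
52 58 48.2 79.3
58 64 48.4 78.7
64 70 49.4 77.5
160 168 49.3 77.2
168 176 48.3 78.1
176 182 48.5 78.2
-40 back 36.0 face 46.0
-20 back 37.0 face 45.0
0 back 37.0 face 46.0
20 back 37.0 face 46.0
40 back 37.0 face 45.0
60 back 49.0 face 44.0
```

View pics/f.png

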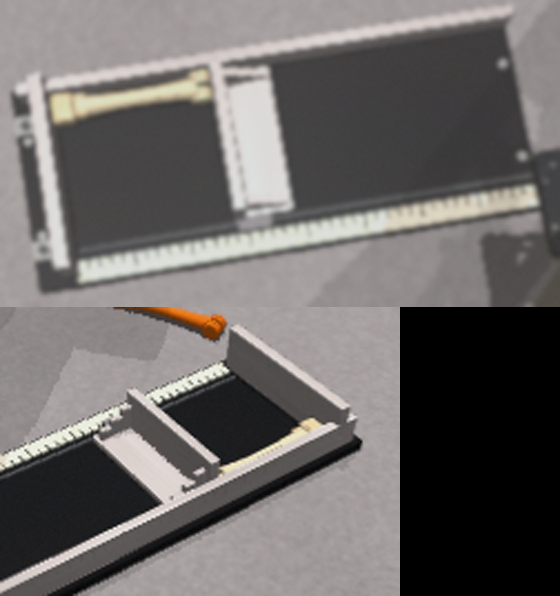

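```bash
python3 -c "
from plant import order
print(order.close_job())"
```

```text
the job is handed in; nothing more can be done
None
```

The bone is set in the board ready for reading, and the job was handed in at about 27 s of the 67 s allowed. I squared the bone against the long wall with both open fingers. I then pushed it by the knuckle end onto the fixed plate, and pushed the sliding head up from behind until it met the knuckles. Nothing was pinched or lifted.

**Last checks:**
- **Bone straight:** its near edge is at board x ≈ 48.5 mm at both ends, parallel to the wall to about 0.3 mm. With the 26 mm width, that puts it at the wall face.
- **Flat end:** it reads y ≈ 186–188 mm against the plate at 185 mm, which agrees within the calibration error. The push force rose to about 4.7 N as it reached the plate.
- **Sliding head:** its measuring face is at y ≈ 45–46 mm and the knuckle tip at about 45 mm. The bone did not shift.
- **Clear of everything:** the robot is raised and to the side of the board, touching nothing. I did not re-measure the jar or the tray with the heel bone, but my path did not touch them.

**What went less well:**
- The first push along the board was too high, so the fingertip bore on the knuckle from above with about 6–7 N. I backed off, lowered the fingers and pushed again cleanly.
- The last half-millimetre steps pressed the head on with about 9 N before I backed off, firmer than "just touches".
- The head met the bone 2.7 mm earlier by fingertip position than I had predicted. The camera check still shows the head's face at the knuckle tip.

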